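# Put the spare parts back in their stock trays

## Robot

A 6-joint arm with a two-finger parallel gripper is mounted at the origin on a cart in front of the work surface, level with it; the furniture and walls round the work are solid. World frame = base frame: x ahead of the robot, y to its left, z up, the work surface at z = 0. Lengths are in m, angles in rad, forces in N, time in s.
With the tool pointing down it reaches from about 0.35 to 0.975 m from the base axis. Payload 4.9 kg.
Tool frame: the origin (TCP) lies midway between the tips of the shut fingers; the grasp point (between the pads) lies 19 mm behind it; z points along the fingers, y is the line along which they close (so a half turn about z gives the same grasp; the last joint's range is limited). The gripper opens to 85 mm and grips with 20 to 120 N. Pads are 22 mm wide; open, the fingers measure 114 mm over their backs; the gripper's body (76 mm by 85 mm) begins 54 mm behind the grasp point. The pads swing forward as they close: fully open they stand 13 mm farther back than shut.
Start: joints at [-1.405, 0.053, 1.613, -0, 1.476, -0.119], TCP at [0.176, -0.6, 0.211] pointing down, gripper open.
Joint ranges: [-3.01, 3.01], [-1.01, 2.22], [0.06, 2.58], [-1.02, 4.17], [0.09, 2.62], [-3.14, 3.14]. Speed limits (rad/s): [2.57, 2.57, 3.14, 3.14, 3.14, 3.14].

## Interface

Orientations are given as a unit quaternion [w, x, y, z].
In Python, from plant import state, grab_frame, job_done, cut_out, place_of gives the robot as it stands.
- The arm moves only by the tool jog_arm, never from a script. Its argument "motion" is text: rows parted by semicolons, each of 7 numbers parted by spaces: the opening in per cent of the stroke, from 0 (shut) to 100 (fully open), then the shift along the tool's x, y, z as a fraction of full scale, then the turn, a rotation vector about the tool's x, y, z as a fraction of full scale. A call has exactly 5 rows; each row is the pose to reach, as a shift and turn from the pose commanded when the call began, along the tool's axes at that moment; what a row does not reach only later rows make up. Full scale, the value 1, is 50 cm for a shift and 1.5 rad for a turn. A row lasts 1/8 s, in which the tool goes at most 62.5 mm and 10.7 degrees, less where a joint would pass 70% of its speed; a pose out of reach is approached as far as the arm can. A call with a number of a shift or a turn outside -1 to 1 is refused whole. A call with a gripper value outside its range is refused whole. The fingers move at their own pace and stop on an object; the grip force is fixed at half the most. Time passes only in rows, so rows that repeat a pose let the fingers close, or fill a call up. It gives the time, the measured TCP pose, the force, the opening and the grip force at its end, in the units of the state.
- state(): the state, without advancing time (a new reading comes with each control period).
- grab_frame(name): name is "scene" or "top" or "wrist"; returns a dict with "color" (480x640x3 uint8, red, green, blue), "range_z" (480x640 float32, m along the optical axis (not along the pixel's ray), 0 where there is no reading), "intrinsics" (3x3 intrinsics, pixels), "k1" (the pictures are not rectified: a ray, as slopes to the right and down, at radius r is drawn at 1 + k1 r^2 times it, then the intrinsics apply), "world_from_camera" (4x4, takes a point from camera to world coordinates). Camera axes: x right, y up, looking along -z (the intrinsics and any distortion apply to the point x, -y, -z); pixel columns grow to the right and rows downward; lengths in m; the calibration is good to about 2 mm. A picture is of the moment at which its call begins.
- job_done(): hands the job in; it is judged then, once.
Trained networks look in the newest picture that a camera, given by its name, has taken for a name from the list of things; names that differ only in an ending like _2 or _b are one class to them, and where a whole thing is asked for, a point or a joint stands for the part that bears it (a point fixed in the world has none). Each returns a list of dicts, best first, with "p" (0 to 1); they miss things now and then, are a little off and sometimes report something else, mostly with a low value. They report only what shows in the picture. A call takes as long as a camera call. They do not tell look-alikes from the thing itself.
- cut_out(camera, thing): "pixels" (480x640 bool, what is visible of it).
- place_of(camera, thing): "at" ([x, y, z] in m, in world coordinates, good to about 4 mm: a listed point, or the origin of a listed thing).
The state is a dict: "time": time; "joint_pos": joint angles; "joint_vel": joint speeds; "joint_efforts": joint torques, N m; "tool_pos": TCP position; "tool_rot": TCP orientation; "contact_force": force on the tool from outside, world axes, zero at the start; "ft_torque": the same for the moment, N m; "gripper_width": opening from 0.0 (shut) to 1.0 (fully open); "grasp_force": force on a finger pad.
Only numpy, scipy, OpenCV 4.12 (cv2) and the standard library are available. Lean on these libraries where they do the work, as an engineer would, in place of code of your own. Each camera call takes 0.05 s, during which the arm holds its last target. There are 200 camera calls.

## Task

Put the loose spares away: stand the glass valve, the nine-volt battery, the wooden plug and the glue bottle upright in the four grey trays, each in the empty half of the tray that already holds one of its own kind. Leave the flux tin and the little potentiometer where they are.

Things in the scene. Friction and masses are not known exactly. Their poses are not given: they have to be found in the camera images.
- valve_center (a point): Small glass electronic valve (vacuum tube), clear glass over a grey cylinder, 21 mm in diameter, 53 mm tall, standing on its thin 6 mm pins; the glass is straight from 8 to about 42 mm above its foot. It stands loose on the bench, upright. This point is its centre, half-way up; z points up along it.
- battery_center (a point): Nine-volt block battery, 26 mm (x) by 30 mm (y), 47 mm tall with its two contact studs on top (the case itself 44 mm); grip it across two opposite flat sides. It stands loose on the bench, upright. This point is its centre, half-way up; z points up along it.
- plug_center (a point): Turned light-wood plug, a plain cylinder 23 mm in diameter and 36 mm high with a thin 4 mm metal pin on top, 47 mm tall in all. It stands loose on the bench, upright. This point is its centre, half-way up; z points up along it.
- glue_center (a point): Cream glue bottle with a pointed red nozzle, 38 mm in diameter, 98 mm tall; the body is about 70 mm high below the nozzle, straight over its lower 50 mm. It stands loose on the bench, upright. This point is its centre, half-way up; z points up along it.
- tray_valves_empty (a point): Fixed grey tray with a bright metal rim, 140 x 80 mm, 15 mm high, 3 mm walls, a low divider across its middle (top 12 mm above the bench). Its +x half holds a fixed sample valve, 70 mm from this point along +x; the -x half is empty. This point: floor centre of the empty half, 3 mm above the bench; that half is about 65 mm (x, the tray's long way) by 74 mm (y).
- tray_batteries_empty (a point): Fixed grey tray with a bright metal rim, 140 x 80 mm, 15 mm high, 3 mm walls, a low divider across its middle (top 12 mm above the bench). Its +x half holds a fixed sample battery, 70 mm from this point along +x; the -x half is empty. This point: floor centre of the empty half, 3 mm above the bench; that half is about 65 mm (x, the tray's long way) by 74 mm (y).
- tray_plugs_empty (a point): Fixed grey tray with a bright metal rim, 140 x 80 mm, 15 mm high, 3 mm walls, a low divider across its middle (top 12 mm above the bench). Its +x half holds a fixed sample wooden plug, 70 mm from this point along +x; the -x half is empty. This point: floor centre of the empty half, 3 mm above the bench; that half is about 65 mm (x, the tray's long way) by 74 mm (y).
- tray_glue_empty (a point): Fixed grey tray with a bright metal rim, 140 x 80 mm, 15 mm high, 3 mm walls, a low divider across its middle (top 12 mm above the bench). Its +x half holds a fixed sample glue bottle, 70 mm from this point along +x; the -x half is empty. This point: floor centre of the empty half, 3 mm above the bench; that half is about 65 mm (x, the tray's long way) by 74 mm (y).
- flux_center (a point): Bystander, to be left alone: flat round brass-coloured flux tin, 52 mm in diameter, 21 mm high, loose on the bench. This point is its centre.
- pot_center (a point): Bystander, to be left alone: tiny potentiometer, a round grey can about 17 mm in diameter with a thin shaft pointing up, 27 mm tall, loose on the bench. This point is its centre, half-way up.
Things that resemble listed ones, but are neither listed nor needed, are in the scene too. Of the things that look like the part that bears plug_center, take the one that is farthest to the robot's right at the start.

How it is judged:
At the end, for the whole second after the job is handed in: Valve, battery, plug and glue bottle each stand on the floor of the empty half of the matching tray: within 24 mm along and 30 mm across from its centre, height within 5 mm, leaning under 0.12 rad, at rest (under 0.02 m/s). Flux tin and potentiometer moved less than 30 mm (x of valve_center in the frame of tray_valves_empty between -0.024 and 0.024 m and y of valve_center in the frame of tray_valves_empty between -0.03 and 0.03 m and z of valve_center in the frame of tray_valves_empty between 0.0215 and 0.0315 m and angle between each of valve_center, battery_center, plug_center, glue_center's own z axis and vertical below 0.12 rad and linear speed of each of valve, battery, plug, glue below 0.02 m/s and x of battery_center in the frame of tray_batteries_empty between -0.024 and 0.024 m and y of battery_center in the frame of tray_batteries_empty between -0.03 and 0.03 m and z of battery_center in the frame of tray_batteries_empty between 0.0185 and 0.0285 m and x of plug_center in the frame of tray_plugs_empty between -0.024 and 0.024 m and y of plug_center in the frame of tray_plugs_empty between -0.03 and 0.03 m and z of plug_center in the frame of tray_plugs_empty between 0.0185 and 0.0285 m and x of glue_center in the frame of tray_glue_empty between -0.024 and 0.024 m and y of glue_center in the frame of tray_glue_empty between -0.03 and 0.03 m and z of glue_center in the frame of tray_glue_empty between 0.044 and 0.054 m and distance of each of flux_center, pot_center from where it was at the start of the episode below 0.03 m); the robot touches nothing.
It fails at once if the flux tin is pushed away or knocked over (distance of flux_center from where it was at the start of the episode above 0.03 m or angle between flux_center's own z axis and vertical above 0.6 rad).
It fails at once if the potentiometer is pushed away or knocked over (distance of pot_center from where it was at the start of the episode above 0.03 m or angle between pot_center's own z axis and vertical above 0.6 rad).
It also fails if it takes over 120 s, if anything falls off the work surface, if the arm or the gripper's body presses on something with over 40 N, if the wrist force passes 120 N, or if a joint passes its speed limit or range.

## Working session

There is one attempt and no reset: what is moved stays moved. The work goes in short steps, Python scripts to look and compute and a tool call to move; the robot and the scene stay as the last step left them, time stands still between calls to the robot, and variables do not carry over. Pictures are saved under pics/ and viewed, at most 14 in all, crops included, and the job is handed in when it is done.

Besides the shell and the picture viewer there is one more tool, called after "Call:" as a command line: name --argument value ..., lists and objects as JSON in quotes. jog_arm: Moves the arm, as the interface text tells. Shift numbers are shares of 50 cm and turn numbers shares of 1.5 rad, none past 1 either way. Its arguments: {"type":"object","properties":{"motion":{"type":"string"}},"required":["motion"]}

```bash
mkdir -p pics; ls
python3 - <<'E'
from plant import *
import cv2
s=state();print(s['time'],s['tool_pos'],s['tool_rot'],s['gripper_width'])
for c in("scene","top"):
    f=grab_frame(c);cv2.imwrite(f"pics/{c}0.png",f['color'][:,:,::-1])
    print(c,f['world_from_camera'].round(3).tolist(),f['k1'])
    for n in "valve_center battery_center plug_center glue_center tray_valves_empty tray_batteries_empty tray_plugs_empty tray_glue_empty flux_center pot_center".split():
        print(n,[(round(d['p'],2),[round(float(v),3) for v in d['at']]) for d in place_of(c,n)])
E
```

```text
pics
0.0 [ 0.17547493 -0.59915432  0.20995129] [-1.03705314e-03  9.89879470e-01  1.41906858e-01 -5.41897977e-05] 1.0036442249427053
scene [[0.433, 0.47, -0.769, -0.223], [-0.901, 0.207, -0.381, -0.344], [-0.02, 0.858, 0.513, 0.549], [0.0, 0.0, 0.0, 1.0]] 0.037490238706474555
valve_center []
battery_center [(0.58, [0.471, 0.046, 0.021]), (0.44, [0.443, -0.178, 0.023])]
plug_center [(0.8, [0.385, -0.023, 0.025]), (0.75, [0.392, -0.079, 0.026]), (0.67, [0.438, -0.18, 0.025])]
glue_center []
tray_valves_empty [(0.64, [0.61, -0.095, 0.001]), (0.56, [0.546, -0.285, 0.0])]
tray_batteries_empty []
tray_plugs_empty [(0.58, [0.625, 0.141, 0.003])]
tray_glue_empty [(0.71, [0.613, -0.094, 0.0])]
flux_center [(0.77, [0.468, -0.075, 0.011])]
pot_center []
top [[0.014, 0.981, -0.195, 0.3], [-0.999, 0.02, 0.028, 0.044], [0.031, 0.194, 0.98, 1.086], [0.0, 0.0, 0.0, 1.0]] -0.06089813031554451
valve_center [(0.59, [0.339, -0.272, 0.028])]
battery_center [(0.47, [0.474, 0.047, 0.019]), (0.2, [0.47, -0.078, 0.006])]
plug_center [(0.58, [0.387, -0.026, 0.022]), (0.5, [0.444, -0.185, 0.021])]
glue_center [(0.74, [0.367, 0.292, 0.05])]
tray_valves_empty [(0.58, [0.545, -0.284, 0.006])]
tray_batteries_empty [(0.84, [0.57, 0.333, 0.002])]
tray_plugs_empty [(0.85, [0.618, 0.143, 0.002])]
tray_glue_empty [(0.72, [0.34, -0.275, 0.028]), (0.64, [0.611, -0.096, 0.005])]
flux_center [(0.58, [0.472, -0.077, 0.005]), (0.35, [0.618, 0.145, 0.002])]
pot_center [(0.41, [0.405, 0.189, 0.019])]
```

View pics/scene0.png

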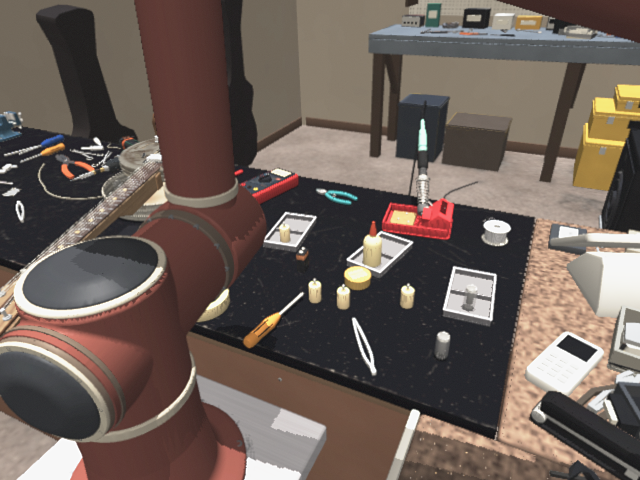

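View pics/top0.png

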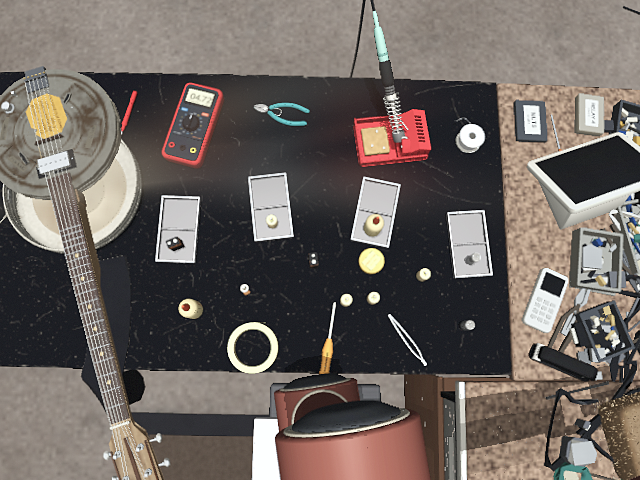

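The scene view (arm at the left, loose valve at (442,345)) and the top view agree. In the top view the loose parts are the valve (468,325), plug (424,274), battery (313,259), glue (190,309), pot (244,289) and flux (371,261). The empty tray halves are the far ones, near (466,228), (380,195), (268,190) and (180,212). The right-most plug is the one at y≈-0.183. Next I refine positions with the depth data.

```bash
cat > h.py <<'E'
import numpy as np, cv2
from plant import *
from scipy.spatial.transform import Rotation as R
def cloud(c):
    f=grab_frame(c);K=f['intrinsics'];k=f['k1'];h,w=f['range_z'].shape
    u,v=np.meshgrid(np.arange(w,dtype=np.float32),np.arange(h,dtype=np.float32))
    # forward model 1+k r^2 == OpenCV k1
    p=cv2.undistortPoints(np.stack([u.ravel(),v.ravel()],1)[:,None],K.astype(float),np.array([k,0,0,0.]))[:,0]
    z=f['range_z'].ravel();P=np.c_[p[:,0]*z,-p[:,1]*z,-z,np.ones(len(z))]@f['world_from_camera'].T
    P[z<=0]=np.nan
    return f,P[:,:3].reshape(h,w,3)
def near(P,x,y,r,z0,z1):
    q=P.reshape(-1,3);q=q[~np.isnan(q[:,0])]
    return q[(np.hypot(q[:,0]-x,q[:,1]-y)<r)&(q[:,2]>z0)&(q[:,2]<z1)]
def down(psi,tilt=0,lean=0):
    """tool pointing down, tool y (closing line) at world angle psi; then tilt about closing line"""
    y=np.array([np.cos(psi),np.sin(psi),0]);z=np.array([0,0,-1.]);M=np.c_[np.cross(y,z),y,z]
    return R.from_rotvec(y*tilt)*R.from_matrix(M)
def go(pos,rot,grasp=True):
    """fractions from present pose so that grasp point (19 mm behind TCP) is at pos"""
    s=state();q=s['tool_rot'];C=R.from_quat([q[1],q[2],q[3],q[0]])
    t=np.array(pos)-(rot.as_matrix()[:,2]*-.019 if grasp else 0)
    d=C.inv().apply(t-s['tool_pos'])/.5;w=(C.inv()*rot).as_rotvec()/1.5
    print('t=%.2f'%s['time'],'shift',d.round(3),'turn',w.round(3))
E
python3 - <<'E'
from h import *
f,P=cloud("top")
for n,x,y,z0,z1 in [("valve",.339,-.272,.03,.06),("batt",.474,.047,.03,.055),("plug",.441,-.183,.025,.055),("glue",.367,.292,.03,.06),("pot",.405,.189,.008,.04),("flux",.47,-.077,.014,.03),
  ("sval",.48,-.28,.03,.06),("sglue",.545,-.115,.03,.06),("iron",.66,-.1,.03,.2)]:
    q=near(P,x,y,.035,z0,z1)
    if len(q)<3: print(n,len(q));continue
    print(n,len(q),'mid',((q.min(0)+q.max(0))/2).round(3),'size',np.ptp(q,0).round(3),'zmax',q[:,2].max().round(3),cv2.minAreaRect((q[:,:2]*1000).astype(np.float32)))
for n,x,y in [("tv",.515,-.285),("tb",.54,.333),("tp",.585,.143),("tg",.58,-.1)]:
    q=near(P,x,y,.1,.009,.02)
    print(n,len(q),cv2.minAreaRect((q[:,:2]*1000).astype(np.float32)))
E
```

```text
valve 96 mid [ 0.342 -0.273  0.042] size [0.018 0.019 0.022] zmax 0.053 ((341.5044860839844, -272.8996276855469), (17.822113037109375, 18.914400100708008), 83.1175537109375)
batt 117 mid [0.471 0.043 0.042] size [0.027 0.019 0.017] zmax 0.05 ((470.92791748046875, 43.06306838989258), (26.457965850830078, 17.070119857788086), 7.550149917602539)
plug 105 mid [ 0.446 -0.184  0.037] size [0.021 0.021 0.022] zmax 0.048 ((445.5854797363281, -184.09866333007812), (20.863706588745117, 21.117761611938477), 3.0630335807800293)
glue 187 mid [0.366 0.29  0.045] size [0.037 0.039 0.03 ] zmax 0.06 ((365.4856872558594, 289.5694580078125), (37.629547119140625, 37.86802673339844), 59.915035247802734)
pot 36 mid [0.409 0.185 0.017] size [0.021 0.015 0.019] zmax 0.027 ((410.39019775390625, 183.08248901367188), (19.372060775756836, 14.485562324523926), 46.71825408935547)
flux 498 mid [ 0.473 -0.076  0.02 ] size [0.051 0.053 0.011] zmax 0.025 ((473.069091796875, -76.01937866210938), (51.27104187011719, 51.234825134277344), 67.04969787597656)
sval 103 mid [ 0.48  -0.289  0.044] size [0.02  0.019 0.027] zmax 0.058 ((479.5058288574219, -289.6955261230469), (19.588180541992188, 18.688932418823242), 63.94180679321289)
sglue 24 mid [ 0.546 -0.091  0.046] size [0.035 0.013 0.028] zmax 0.06 ((545.4264526367188, -91.70575714111328), (12.068731307983398, 34.78114700317383), 84.83292388916016)
iron 0
tv 476 ((514.21533203125, -288.01409912109375), (140.8132781982422, 84.47398376464844), 4.755864143371582)
tb 538 ((533.64111328125, 360.81268310546875), (143.2191925048828, 140.29379272460938), 89.32315063476562)
tp 452 ((586.0996704101562, 136.7373046875), (140.41775512695312, 81.86559295654297), 8.362689018249512)
tg 530 ((566.6386108398438, -83.07070922851562), (82.11268615722656, 166.20193481445312), 78.7069320678711)
```

```bash
python3 -c "
from h import *
D=down(-np.pi/2)
go([.3415,-.273,.14],D)"
```

```text
t=1.15 shift [ 0.502 -0.534  0.18 ] turn [ 0.   -0.    0.19]
```

Call:
jog_arm --motion "100 .1 -.107 0 0 0 .04; 100 .2 -.213 0 0 0 .08; 100 .3 -.32 .05 0 0 .12; 100 .4 -.427 .1 0 0 .16; 100 .5 -.532 .17 0 0 .19"

```text
time: 1.78
tool_pos: [0.3133, -0.3285, 0.1524]
tool_rot: [0.001, 1.0, -0.001, 0.001]
contact_force: [0.6, -0.5, -0.5]
gripper_width: 1.001
grasp_force: 0.0
```

Run:
```python
from h import *
go([.3415,-.273,.14],down(-np.pi/2))
f,P=cloud("wrist");cv2.imwrite("pics/w1.png",f['color'][:,:,::-1])
q=near(P,.3415,-.273,.03,.03,.06);print(len(q),((q.min(0)+q.max(0))/2).round(4) if len(q) else 0,np.ptp(q,0) if len(q) else 0)
print([(d['p'],d['at']) for d in place_of("wrist","valve_center")])
```

```text
t=1.77 shift [ 0.056 -0.111  0.063] turn [ 0.001 -0.001 -0.001]
678 [ 0.3401 -0.2721  0.0413] [0.01957839 0.01990186 0.02241178]
[(0.8, [0.336, -0.2713, 0.0264])]
```

Call:
jog_arm --motion "100 .053 -.109 .063 0 0 0; 100 .053 -.109 .063 0 0 0; 100 .053 -.109 .063 0 0 0; 100 .053 -.109 .063 0 0 0; 100 .053 -.109 .063 0 0 0"

```text
time: 2.5
tool_pos: [0.3389, -0.2767, 0.1217]
tool_rot: [0.001, 1.0, -0.001, 0.0]
contact_force: [-0.6, 0.3, 0.1]
gripper_width: 1.004
grasp_force: 0.0
```

Run:
```python
from h import *
go([.340,-.272,.032],down(-np.pi/2))
```

```text
t=2.50 shift [ 0.002 -0.01   0.217] turn [ 0.001 -0.001 -0.001]
```

Call:
jog_arm --motion "100 .002 -.01 .1 0 0 0; 100 .002 -.01 .17 0 0 0; 100 .002 -.01 .215 0 0 0; 60 .002 -.01 .217 0 0 0; 0 .002 -.01 .217 0 0 0"

```text
time: 3.12
tool_pos: [0.3404, -0.2714, 0.0134]
tool_rot: [0.001, 1.0, -0.0, 0.001]
contact_force: [-0.7, -0.4, 0.4]
gripper_width: 0.604
grasp_force: 0.0
```

Call:
jog_arm --motion "0 0 0 0 0 0 0; 0 0 0 0 0 0 0; 0 0 0 0 0 0 0; 0 0 0 0 0 0 0; 0 0 0 0 0 0 0"

```text
time: 3.75
tool_pos: [0.3409, -0.2714, 0.0137]
tool_rot: [0.001, 1.0, -0.0, 0.001]
contact_force: [-0.1, 0.1, 5.8]
gripper_width: 0.195
grasp_force: 58.7
```

Run:
```python
from h import *
print(state()['grasp_force'],state()['gripper_width'])
go([.548,-.285,.12],down(-np.pi/2))
```

```text
58.69266734691337 0.19478526938708016
t=3.75 shift [ 0.415  0.028 -0.174] turn [ 0.001 -0.001 -0.   ]
```

Call:
jog_arm --motion "0 0 0 -.12 0 0 0; 0 .05 0 -.18 0 0 0; 0 .16 .01 -.185 0 0 0; 0 .28 .02 -.185 0 0 0; 0 .4 .028 -.18 0 0 0"

```text
time: 4.38
tool_pos: [0.5419, -0.2845, 0.1024]
tool_rot: [0.0, 1.0, -0.0, 0.0]
contact_force: [0.2, -1.4, -0.5]
gripper_width: 0.197
grasp_force: 58.9
```

Run:
```python
from h import *
go([.548,-.285,.037],down(-np.pi/2))
f=grab_frame("wrist");cv2.imwrite("pics/w2.png",f['color'][:,:,::-1])
```

```text
t=4.38 shift [0.012 0.001 0.169] turn [ 0. -0. -0.]
```

View pics/w2.png

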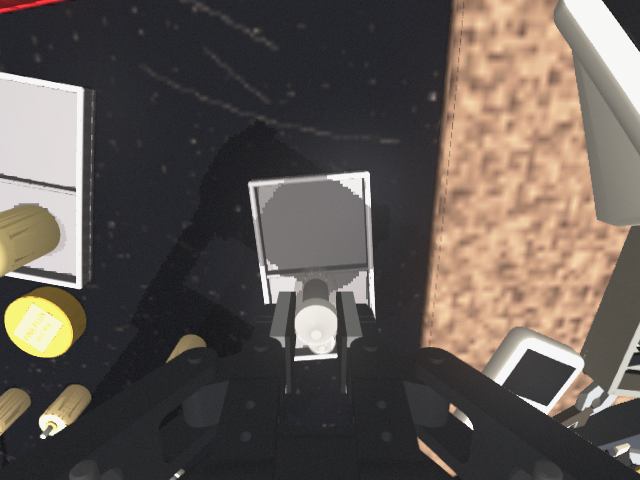

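The wrist view shows the valve held upright at (316,320), with the empty half of its tray below and ahead at (310,222). Lowering.

Call:
jog_arm --motion "0 .012 0 .08 0 0 0; 0 .012 0 .14 0 0 0; 0 .012 0 .165 0 0 0; 0 .012 0 .169 0 0 0; 0 .012 0 .169 0 0 0"

```text
time: 5.05
tool_pos: [0.5464, -0.2848, 0.0188]
tool_rot: [0.0, 1.0, -0.0, 0.001]
contact_force: [-0.5, 0.3, 0.4]
gripper_width: 0.195
grasp_force: 59.0
```

Call:
jog_arm --motion "30 0 0 0 0 0 0; 42 0 0 0 0 0 0; 42 0 0 0 0 0 0; 42 0 0 -.05 0 0 0; 42 0 0 -.15 0 0 0"

```text
time: 5.68
tool_pos: [0.5439, -0.283, 0.0905]
tool_rot: [-0.002, 1.0, -0.0, -0.003]
contact_force: [0.9, -0.8, 1.2]
gripper_width: 0.421
grasp_force: 0.0
```

Run:
```python
from h import *
go([.4455,-.184,.12],down(-np.pi/2))
f,P=cloud("wrist")
q=near(P,.548,-.285,.03,.03,.065);print(len(q),((q.min(0)+q.max(0))/2).round(4),np.ptp(q,0).round(3),q[:,2].max())
for c in("wrist","top"):print([(round(d['p'],2),d['at']) for d in place_of(c,"valve_center")])
```

```text
t=5.67 shift [-0.197 -0.198 -0.019] turn [-0.002  0.003 -0.   ]
1093 [ 0.5467 -0.2853  0.0428] [0.02  0.02  0.026] 0.055577674935656296
[(0.71, [0.545, -0.2816, 0.0259])]
[(0.63, [0.339, -0.2714, 0.0278])]
```

Call:
jog_arm --motion "42 0 0 -.03 0 0 0; 60 -.07 -.07 -.03 0 0 0; 80 -.14 -.14 -.03 0 0 0; 80 -.197 -.197 -.02 0 0 0; 80 -.197 -.197 -.02 0 0 0"

```text
time: 6.45
tool_pos: [0.4447, -0.1835, 0.1006]
tool_rot: [-0.001, 1.0, 0.0, -0.002]
contact_force: [0.4, -0.6, 0.6]
gripper_width: 0.802
grasp_force: 0.0
```

Run:
```python
from h import *
f,P=cloud("wrist")
q=near(P,.4455,-.184,.03,.025,.034);m=(q.min(0)+q.max(0))/2;print(len(q),m.round(4),np.ptp(q,0).round(3))
q=near(P,.4455,-.184,.03,.034,.038);m=(q.min(0)+q.max(0))/2;print(len(q),m.round(4),np.ptp(q,0).round(3))
go([m[0],m[1],.025],down(-np.pi/2))
```

```text
557 [ 0.4438 -0.1843  0.0295] [0.023 0.022 0.009]
416 [ 0.444  -0.1843  0.0359] [0.021 0.021 0.004]
t=6.50 shift [-0.005 -0.001  0.192] turn [-0.     0.001  0.   ]
```

Call:
jog_arm --motion "80 -.002 0 .1 0 0 0; 80 -.002 .001 .16 0 0 0; 80 -.002 .001 .19 0 0 0; 40 -.002 .001 .192 0 0 0; 0 -.002 .001 .192 0 0 0"

```text
time: 7.12
tool_pos: [0.4477, -0.1872, 0.008]
tool_rot: [0.001, 1.0, -0.0, 0.001]
contact_force: [0.4, 0.5, 0.5]
gripper_width: 0.381
grasp_force: 0.0
```

Call:
jog_arm --motion "0 0 0 0 0 0 0; 0 0 0 0 0 0 0; 0 0 0 0 0 0 0; 0 0 0 -.08 0 0 0; 0 0 0 -.19 0 0 0"

```text
time: 7.75
tool_pos: [0.4446, -0.1852, 0.1007]
tool_rot: [-0.001, 1.0, -0.0, -0.002]
contact_force: [0.1, -0.9, -0.1]
gripper_width: 0.227
grasp_force: 58.5
```

Run:
```python
from h import *
print(state()['grasp_force'],state()['gripper_width'])
go([.621,.142,.12],down(-np.pi/2))
```

```text
58.50178778171539 0.22662045245524595
t=7.75 shift [ 0.353 -0.655 -0.   ] turn [-0.002  0.003 -0.   ]
```

Call:
jog_arm --motion "0 0 -.1 -.03 0 0 0; 0 0 -.22 -.05 0 0 0; 0 0 -.34 -.05 0 0 0; 0 .02 -.46 -.05 0 0 0; 0 .07 -.57 -.05 0 0 0"

```text
time: 8.38
tool_pos: [0.4809, 0.1008, 0.1268]
tool_rot: [0.0, 1.0, 0.0, 0.0]
contact_force: [1.2, -1.4, 0.0]
gripper_width: 0.227
grasp_force: 58.5
```

Run:
```python
from h import *
go([.621,.142,.12],down(-np.pi/2))
f,P=cloud("wrist")
cv2.imwrite("pics/w3.png",f['color'][:,:,::-1])
print([(round(d['p'],2),d['at']) for d in place_of("wrist","tray_plugs_empty")])
q=near(P,.621,.142,.06,.012,.018);print(len(q),cv2.minAreaRect((q[:,:2]*1000).astype(np.float32)))
```

```text
t=8.38 shift [ 0.28  -0.082  0.052] turn [ 0. -0.  0.]
[(0.57, [0.6239, 0.1405, 0.0063])]
1177 ((605.6473388671875, 142.1265869140625), (63.20810317993164, 83.89129638671875), 5.879135608673096)
```

View pics/w3.png

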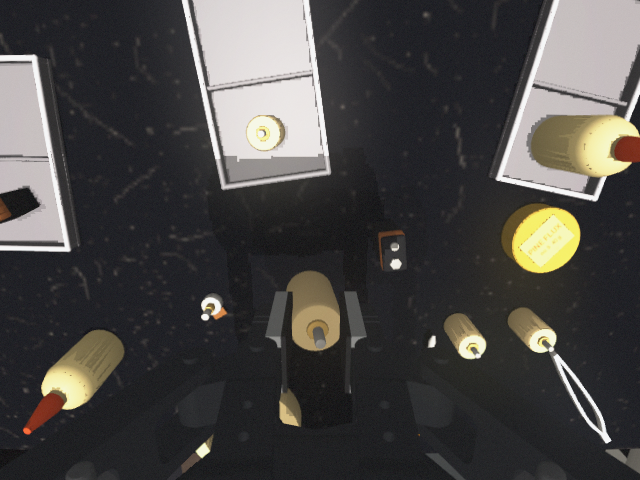

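The wrist view shows the plug upright in the grip at (316,320). The plug tray is ahead with its sample at (265,133), and the battery is at (392,250). This viewpoint also suits measuring the battery and the other trays, so I do that now.

Run:
```python
from h import *
f,P=cloud("wrist")
q=near(P,.471,.045,.035,.035,.047);print('batt',len(q),cv2.minAreaRect((q[:,:2]*1000).astype(np.float32)))
for n,x,y,z0,z1 in[("glue",.366,.29,.03,.05),("sglue",.546,-.105,.02,.05),("splug",.55,.132,.03,.038)]:
    q=near(P,x,y,.04,z0,z1);print(n,len(q),cv2.minAreaRect((q[:,:2]*1000).astype(np.float32)))
# long side directions of the trays from rim points with z 13-17 mm
for n,x,y in [("tb",.54,.333),("tg",.575,-.1)]:
    q=near(P,x,y,.09,.0125,.018);print(n,len(q),cv2.minAreaRect((q[:,:2]*1000).astype(np.float32)))
print([(round(d['p'],2),d['at']) for d in place_of("wrist","tray_glue_empty")])
```

```text
batt 965 ((469.7121276855469, 45.62055206298828), (26.566606521606445, 17.522310256958008), 6.5964131355285645)
glue 959 ((372.1471252441406, 283.80804443359375), (38.28346633911133, 19.756553649902344), 48.25448989868164)
sglue 240 ((544.183349609375, -71.28230285644531), (11.830078125, 38.21299362182617), 84.62429809570312)
splug 838 ((549.7950439453125, 133.95619201660156), (22.714771270751953, 22.737882614135742), 59.160804748535156)
tb 1901 ((532.2453002929688, 319.73016357421875), (60.28657531738281, 142.0106658935547), 88.39200592041016)
tg 2274 ((559.6050415039062, -81.33389282226562), (82.50619506835938, 141.52467346191406), 78.81333923339844)
[(0.59, [0.6088, -0.091, 0.0018]), (0.51, [0.5653, 0.3324, -0.0008])]
```

Call:
jog_arm --motion "0 .08 -.05 0 0 0 0; 0 .17 -.081 0 0 0 0; 0 .25 -.081 0 0 0 0; 0 .28 -.081 .06 0 0 0; 0 .28 -.081 .13 0 0 0"

```text
time: 9.2
tool_pos: [0.6232, 0.1371, 0.0619]
tool_rot: [0.0, 1.0, -0.001, 0.001]
contact_force: [-0.4, -0.2, 0.0]
gripper_width: 0.231
grasp_force: 58.6
```

Run:
```python
from h import *
go([.622,.142,.031],down(-np.pi/2))
```

```text
t=9.20 shift [-0.003 -0.01   0.1  ] turn [ 0.    -0.001 -0.002]
```

Call:
jog_arm --motion "0 -.003 -.005 .06 0 0 0; 0 -.003 -.005 .09 0 0 0; 0 -.003 -.005 .1 0 0 0; 0 -.003 -.005 .1 0 0 0; 33 -.003 -.005 .1 0 0 0"

```text
time: 9.82
tool_pos: [0.6212, 0.1417, 0.0133]
tool_rot: [-0.0, 1.0, -0.0, 0.001]
contact_force: [-0.2, 0.4, -0.1]
gripper_width: 0.33
grasp_force: 0.0
```

Call:
jog_arm --motion "40 0 0 0 0 0 0; 40 0 0 0 0 0 0; 40 0 0 -.07 0 0 0; 40 0 0 -.17 0 0 0; 40 0 0 -.22 0 0 0"

```text
time: 10.45
tool_pos: [0.6216, 0.1419, 0.1255]
tool_rot: [-0.0, 1.0, -0.0, 0.002]
contact_force: [0.2, 0.5, 0.1]
gripper_width: 0.4
grasp_force: 0.0
```

Run:
```python
from h import *
f,P=cloud("wrist")
q=near(P,.621,.142,.03,.025,.06);print(len(q),((q.min(0)+q.max(0))/2).round(4),np.ptp(q,0).round(3),q[:,2].max())
go([.47,.046,.17],down(-np.pi/2))
```

```text
905 [0.6172 0.1445 0.0375] [0.023 0.023 0.025] 0.050008413666167845
t=10.50 shift [-0.306  0.192 -0.048] turn [-0.001 -0.006  0.   ]
```

Call:
jog_arm --motion "80 -.1 .06 -.04 0 0 0; 100 -.2 .12 -.04 0 0 0; 100 -.3 .17 -.04 0 0 0; 100 -.4 .192 -.03 0 0 0; 100 -.42 .192 -.03 0 0 0"

```text
time: 11.12
tool_pos: [0.407, 0.0454, 0.1345]
tool_rot: [-0.0, 1.0, -0.001, -0.001]
contact_force: [0.5, -0.4, 0.1]
gripper_width: 1.0
grasp_force: 0.0
```

Run:
```python
from h import *
f,P=cloud("wrist")
D=P.reshape(-1,3)
q=near(P,.47,.046,.035,.02,.055)
for a,b in[(.02,.03),(.03,.04),(.04,.046),(.046,.055)]:
    r=q[(q[:,2]>a)&(q[:,2]<b)];print(a,len(r),r.min(0).round(4) if len(r) else 0,r.max(0).round(4) if len(r) else 0)
d=np.hypot(P[...,0]-.47,P[...,1]-.046);v,u=np.unravel_index(np.nanargmin(d),d.shape);print(u,v)
v=np.clip(v,70,400);u=np.clip(u,90,550)
cv2.imwrite("pics/b.png",cv2.resize(f['color'][v-70:v+70,u-90:u+90,::-1],None,fx=4,fy=4))
go([.47,.046,.028],down(-np.pi/2))
```

```text
0.02 0 0 0
0.03 29 [0.4566 0.0356 0.0339] [0.4824 0.0555 0.0399]
0.04 1008 [0.4555 0.0356 0.04  ] [0.4824 0.0548 0.046 ]
0.046 41 [0.4593 0.0411 0.046 ] [0.477  0.0476 0.0473]
313 142
t=11.18 shift [ 0.125 -0.001  0.253] turn [-0.     0.001 -0.   ]
```

View pics/b.png

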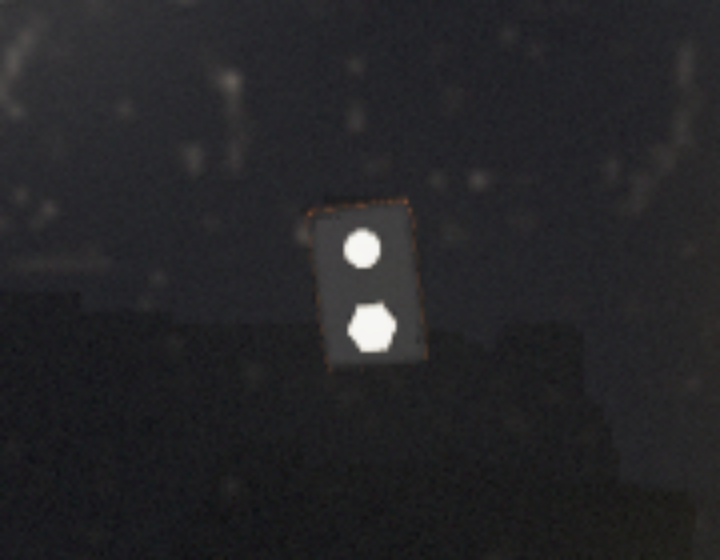

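The crop shows the battery from above with two white studs. The visible case is about 26 × 17 mm, its long side near world x and turned about 6.6°. I grip across the thin sides.

Run:
```python
from h import *
go([.4693,.0454,.028],down(-np.pi/2+.115))
```

```text
t=11.18 shift [0.123 0.001 0.253] turn [-0.     0.001 -0.077]
```

Call:
jog_arm --motion "100 .08 .001 .02 0 0 -.04; 100 .123 .001 .08 0 0 -.077; 100 .124 .001 .16 0 0 -.077; 100 .124 .001 .23 0 0 -.077; 100 .124 .001 .253 0 0 -.077"

```text
time: 11.8
tool_pos: [0.4711, 0.0456, 0.0077]
tool_rot: [-0.0, 0.998, 0.058, -0.002]
contact_force: [-0.4, -1.0, 0.3]
gripper_width: 1.002
grasp_force: 0.0
```

Call:
jog_arm --motion "60 0 0 0 0 0 0; 20 0 0 0 0 0 0; 0 0 0 0 0 0 0; 0 0 0 0 0 0 0; 0 0 0 0 0 0 0"

```text
time: 12.42
tool_pos: [0.4731, 0.0451, 0.0116]
tool_rot: [0.0, 0.998, 0.058, 0.001]
contact_force: [-0.5, 0.3, 5.5]
gripper_width: 0.182
grasp_force: 59.7
```

Run:
```python
from h import *
s=state();print(s['tool_pos'],s['gripper_width'],s['grasp_force'])
go([.5,.2,.13],down(-np.pi/2+.115))
go([.568,.333,.13],down(-np.pi/2))
```

```text
[0.47305383 0.04512407 0.01157505] 0.18232677569397016 59.6997195482254
t=12.43 shift [ 0.09  -0.301 -0.199] turn [ 0.    -0.002  0.   ]
t=12.43 shift [ 0.255 -0.55  -0.198] turn [ 0.    -0.002  0.077]
```

Call:
jog_arm --motion "0 0 0 -.1 0 0 0; 0 .04 -.1 -.2 0 0 0; 0 .09 -.22 -.2 0 0 .02; 0 .15 -.33 -.2 0 0 .04; 0 .2 -.44 -.2 0 0 .077"

```text
time: 13.05
tool_pos: [0.5437, 0.2686, 0.1104]
tool_rot: [0.0, 1.0, -0.001, 0.0]
contact_force: [0.8, -0.9, -0.2]
gripper_width: 0.181
grasp_force: 59.0
```

Run:
```python
from h import *
f,P=cloud("wrist");cv2.imwrite("pics/w4.png",f['color'][:,:,::-1])
print([(round(d['p'],2),d['at']) for d in place_of("wrist","tray_batteries_empty")])
q=near(P,.535,.333,.1,.0125,.018);print('tb',len(q),cv2.minAreaRect((q[:,:2]*1000).astype(np.float32)))
go([.567,.333,.035],down(-np.pi/2))
```

```text
[(0.87, [0.5668, 0.3324, -0.0002]), (0.22, [0.6212, 0.1441, 0.0043])]
tb 3205 ((532.8104248046875, 361.7197570800781), (140.90528869628906, 141.7349090576172), 88.7757797241211)
t=13.15 shift [ 0.047 -0.123  0.187] turn [-0.001  0.     0.003]
```

View pics/w4.png

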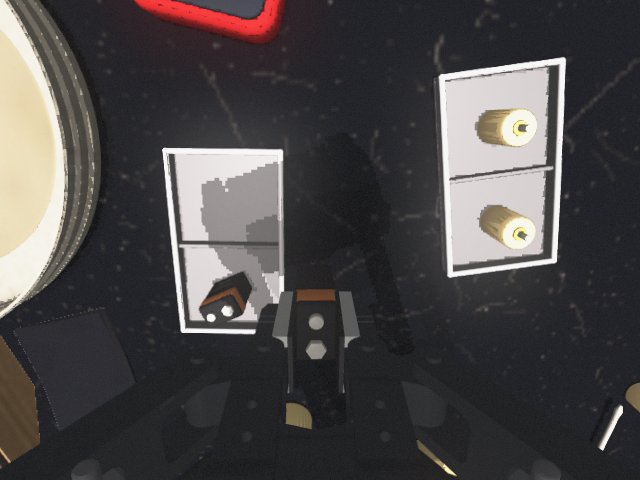

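The wrist view shows the battery upright in the grip at (316,325) and the placed plug standing in its tray at (510,125). The empty battery half is at (230,195), clear of the bowl on the left.

Call:
jog_arm --motion "0 .047 -.09 0 0 0 0; 0 .047 -.125 .05 0 0 0; 0 .047 -.125 .14 0 0 0; 0 .047 -.125 .182 0 0 0; 0 .047 -.125 .187 0 0 0"

```text
time: 13.78
tool_pos: [0.5661, 0.3285, 0.0156]
tool_rot: [0.0, 1.0, -0.0, -0.001]
contact_force: [0.6, 0.4, -0.8]
gripper_width: 0.181
grasp_force: 59.8
```

Call:
jog_arm --motion "0 0 0 0 0 0 0; 33 0 0 0 0 0 0; 36 0 0 0 0 0 0; 36 0 0 -.05 0 0 0; 36 0 0 -.16 0 0 0"

```text
time: 14.4
tool_pos: [0.5644, 0.3281, 0.0943]
tool_rot: [0.001, 1.0, -0.0, -0.003]
contact_force: [1.0, -0.0, 0.5]
gripper_width: 0.358
grasp_force: 0.0
```

Run:
```python
from h import *
f,P=cloud("wrist")
q=near(P,.567,.333,.03,.03,.06);print(len(q),((q.min(0)+q.max(0))/2).round(4),np.ptp(q,0).round(3),q[:,2].max())
# glue pick: closing along world x, body leaning to +y
for psi in (0,np.pi):
  for t in(.6,-.6):
    r=down(psi,t);print(psi,t,r.as_matrix()[:,2].round(2));go([.366,.29,.2],r)
s=state();print(s['joint_pos'])
```

```text
1367 [0.5646 0.3285 0.0399] [0.027 0.018 0.02 ] 0.049846255919591215
0 0.6 [ 0.    0.56 -0.83]
t=14.45 shift [-0.407  0.06  -0.16 ] turn [ 0.316  0.306 -1.011]
0 -0.6 [ 0.   -0.56 -0.83]
t=14.45 shift [-0.407  0.103 -0.161] turn [-0.311 -0.321 -1.014]
3.141592653589793 0.6 [-0.   -0.56 -0.83]
t=14.45 shift [-0.407  0.103 -0.161] turn [-0.32  0.31  1.01]
3.141592653589793 -0.6 [ 0.    0.56 -0.83]
t=14.45 shift [-0.407  0.06  -0.16 ] turn [ 0.306 -0.316  1.015]
[4.12936918e-01 2.06284455e-01 1.62490457e+00 3.25427842e-06
 1.29974791e+00 1.98387262e+00]
```

Run:
```python
from h import *
f,P=cloud("top")
def rep(n,x0,x1,y0,y1,edges):
    q=P.reshape(-1,3)
    q=q[(q[:,0]>x0)&(q[:,0]<x1)&(q[:,1]>y0)&(q[:,1]<y1)]
    for a,b in zip(edges,edges[1:]):
        r=q[(q[:,2]>a)&(q[:,2]<b)]
        if len(r):print(n,a,b,len(r),r.min(0).round(3),r.max(0).round(3))
rep('right of/behind glue tray',.55,.8,-.35,.05,[.03,.06,.1,.15,.2,.3,.5])
rep('left',.15,.5,.33,.7,[.03,.1,.2,.3,.4,.6])
q=near(P,.54,-.1,.06,.02,.05);print('sglue low',len(q),cv2.minAreaRect((q[:,:2]*1000).astype(np.float32)))
q=near(P,.54,-.1,.06,.08,.12);print('nozzle',len(q),q.mean(0))
q=near(P,.366,.29,.05,.085,.12);print('nozzle loose',len(q),q.mean(0),q.max(0))
go([.45,.2,.25],down(-.1,0))
```

```text
right of/behind glue tray 0.03 0.06 1693 [ 0.55  -0.323  0.03 ] [ 0.799 -0.061  0.06 ]
right of/behind glue tray 0.06 0.1 323 [ 0.551 -0.177  0.06 ] [ 0.8   -0.064  0.099]
right of/behind glue tray 0.1 0.15 41 [ 0.778 -0.124  0.1  ] [ 0.8   -0.097  0.11 ]
left 0.03 0.1 1808 [0.15  0.399 0.03 ] [0.5   0.634 0.1  ]
left 0.1 0.2 1926 [0.151 0.396 0.1  ] [0.5   0.535 0.111]
left 0.3 0.4 10 [0.494 0.341 0.383] [0.5   0.343 0.398]
left 0.4 0.6 688 [0.433 0.33  0.403] [0.5   0.359 0.475]
sglue low 113 ((518.2060546875, -92.86359405517578), (73.7034683227539, 61.84172439575195), 4.018548965454102)
nozzle 34 [ 0.54354482 -0.07801853  0.09058253]<stdin>:13: RuntimeWarning: Mean of empty slice.
  ret = um.true_divide(
Traceback (most recent call last):
ValueError: zero-size array to reduction operation maximum which has no identity
```

Run:
```python
from h import *
go([.40,.27,.22],down(0,.6))
```

```text
t=14.50 shift [-0.34   0.1   -0.203] turn [ 0.317  0.304 -1.011]
```

Call:
jog_arm --motion "50 0 0 -.1 0 0 0; 60 -.06 .02 -.2 .03 .03 -.1; 80 -.13 .04 -.21 .07 .06 -.22; 100 -.2 .06 -.21 .105 .1 -.337; 100 -.27 .08 -.21 .14 .135 -.45"

```text
time: 15.12
tool_pos: [0.4307, 0.2893, 0.2025]
tool_rot: [-0.102, 0.934, 0.328, 0.1]
contact_force: [-0.3, -0.2, 0.3]
gripper_width: 0.998
grasp_force: 0.0
```

Run:
```python
from h import *
print(state()['joint_pos'].round(2));go([.40,.27,.22],down(0,.6))
```

```text
[ 0.33 -0.38  2.03  0.21  1.3   1.18]
t=15.12 shift [-0.056 -0.026 -0.015] turn [ 0.173  0.177 -0.566]
```

Call:
jog_arm --motion "100 -.01 0 0 .035 .035 -.113; 100 -.02 -.01 0 .07 .07 -.226; 100 -.035 -.015 0 .105 .105 -.34; 100 -.05 -.026 0 .14 .14 -.453; 100 -.056 -.026 -.01 .173 .177 -.566"

```text
time: 15.75
tool_pos: [0.4007, 0.2814, 0.2012]
tool_rot: [-0.21, 0.676, 0.675, 0.209]
contact_force: [0.1, 0.1, -0.7]
gripper_width: 1.0
grasp_force: 0.0
```

Call:
jog_arm --motion "100 0 0 0 0 0 0; 100 0 0 0 0 0 0; 100 0 0 0 0 0 0; 100 0 0 0 0 0 0; 100 0 0 0 0 0 0"

```text
time: 16.38
tool_pos: [0.4013, 0.2817, 0.2012]
tool_rot: [-0.209, 0.678, 0.673, 0.208]
contact_force: [-0.2, 0.1, 0.4]
gripper_width: 1.0
grasp_force: 0.0
```

Run:
```python
from h import *
print(state()['joint_pos'].round(2))
f,P=cloud("wrist");cv2.imwrite("pics/w5.png",f['color'][:,:,::-1])
q=near(P,.366,.29,.04,.03,.05);print(len(q),q.min(0).round(4) if len(q) else 0,q.max(0).round(4) if len(q) else 0)
go([.366,.29,.12],down(0,.6))
go([.366,.29,.042],down(0,.6))
```

```text
[ 0.1  -0.44  2.14  0.6   1.41  0.01]
85 [0.3462 0.2721 0.0303] [0.383 0.308 0.05 ]
t=16.43 shift [-0.078 -0.07   0.182] turn [-0.     0.001 -0.005]
t=16.43 shift [-0.166 -0.069  0.31 ] turn [-0.     0.001 -0.005]
```

View pics/w5.png

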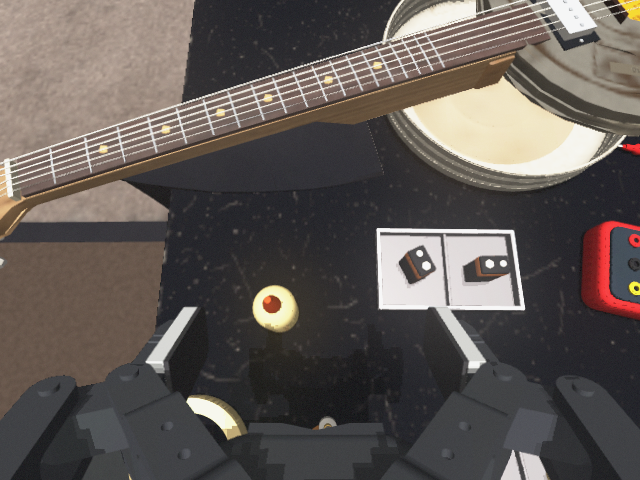

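The wrist view (tilted) shows the glue bottle at (275,308), between the fingers but nearer the left one, and the battery standing in its tray at (490,266). I shift sideways first, then go down.

Call:
jog_arm --motion "100 0 -.07 .0 0 0 0; 100 -.04 -.071 .09 0 0 0; 100 -.078 -.071 .18 0 0 0; 100 -.12 -.071 .24 0 0 0; 100 -.15 -.071 .285 0 0 0"

```text
time: 17.05
tool_pos: [0.3644, 0.3001, 0.0395]
tool_rot: [-0.21, 0.678, 0.673, 0.207]
contact_force: [0.1, 1.3, -0.7]
gripper_width: 0.997
grasp_force: 0.0
```

Run:
```python
from h import *
print(state()['contact_force'].round(1))
go([.365,.29,.042],down(0,.6))
```

```text
[ 0.1  1.3 -0.7]
t=17.05 shift [-0.014  0.001  0.023] turn [-0.001  0.001 -0.005]
```

Call:
jog_arm --motion "100 -.014 .001 .022 0 0 0; 60 -.014 .001 .022 0 0 0; 20 -.014 .001 .022 0 0 0; 0 -.014 .001 .022 0 0 0; 0 -.014 .001 .022 0 0 0"

```text
time: 17.68
tool_pos: [0.3672, 0.301, 0.0302]
tool_rot: [-0.209, 0.678, 0.673, 0.209]
contact_force: [-1.6, -0.9, 5.6]
gripper_width: 0.392
grasp_force: 59.1
```

Call:
jog_arm --motion "0 0 0 0 0 0 0; 0 0 0 0 0 0 0; 0 0 0 0 0 0 0; 0 0 0 0 0 0 0; 0 0 0 0 0 0 0"

```text
time: 18.3
tool_pos: [0.3672, 0.301, 0.0302]
tool_rot: [-0.209, 0.678, 0.673, 0.209]
contact_force: [-1.8, -0.3, 6.2]
gripper_width: 0.392
grasp_force: 59.2
```

Run:
```python
from h import *
s=state();print(s['tool_pos'],s['tool_rot'],s['contact_force'].round(1))
go([.37,.28,.20],down(0,.6))
go([.45,.10,.22],down(0,.6))
go([.62,.06,.22],down(-.1,.6))
go([.612,-.094,.22],down(-.195,.6))
```

```text
[0.36720883 0.30101056 0.03023338] [-0.20899028  0.67760719  0.67332999  0.20928039] [-1.8 -0.3  6.2]
t=18.30 shift [ 0.157  0.005 -0.266] turn [ 0.001 -0.    -0.004]
t=18.30 shift [-0.116  0.167 -0.502] turn [ 0.001 -0.    -0.004]
t=18.30 shift [-0.18   0.51  -0.546] turn [-0.036 -0.     0.051]
t=18.30 shift [-0.435  0.498 -0.721] turn [-0.072 -0.     0.104]
```

Call:
jog_arm --motion "0 .06 0 -.1 0 0 0; 0 .13 .005 -.22 0 0 0; 0 .11 .03 -.29 0 0 0; 0 .05 .07 -.36 0 0 0; 0 -.03 .12 -.43 0 0 0"

```text
time: 18.92
tool_pos: [0.4264, 0.1654, 0.1989]
tool_rot: [-0.208, 0.677, 0.674, 0.209]
contact_force: [0.2, 0.6, -0.7]
gripper_width: 0.393
grasp_force: 59.9
```

Run:
```python
from h import *
s=state();print(s['joint_pos'].round(2))
go([.60,.04,.22],down(-.1,.6))
go([.612,-.094,.20],down(-.195,.6))
```

```text
[-0.18 -0.41  2.13  0.59  1.55 -0.23]
t=18.93 shift [-0.182  0.35  -0.137] turn [-0.036  0.001  0.053]
t=18.93 shift [-0.426  0.377 -0.255] turn [-0.072  0.001  0.105]
```

Call:
jog_arm --motion "0 -.05 .09 -.04 0 0 0; 0 -.1 .18 -.08 -.015 0 .02; 0 -.15 .27 -.12 -.03 0 .04; 0 -.24 .33 -.16 -.045 0 .065; 0 -.34 .36 -.21 -.06 0 .09"

```text
time: 19.55
tool_pos: [0.6056, -0.0355, 0.1871]
tool_rot: [-0.192, 0.731, 0.616, 0.223]
contact_force: [0.1, 0.4, -0.6]
gripper_width: 0.389
grasp_force: 59.9
```

Run:
```python
from h import *
go([.612,-.094,.15],down(-.195,.6))
f,P=cloud("wrist");cv2.imwrite("pics/w6.png",f['color'][:,:,::-1])
f,P=cloud("scene");cv2.imwrite("pics/s6.png",f['color'][100:340,240:560,::-1].repeat(2,0).repeat(2,1))
print([(round(d['p'],2),d['at']) for d in place_of("wrist","tray_glue_empty")])
```

```text
t=19.55 shift [-0.135  0.033  0.035] turn [-0.013  0.002  0.013]
[(0.68, [0.613, -0.0909, 0.0062])]
```

View pics/w6.png

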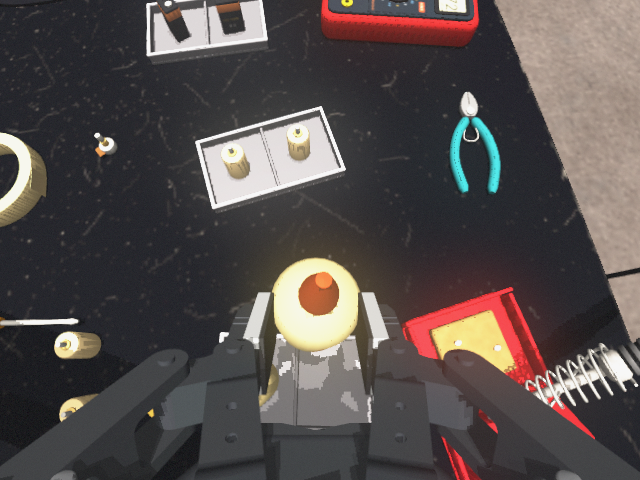

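View pics/s6.png

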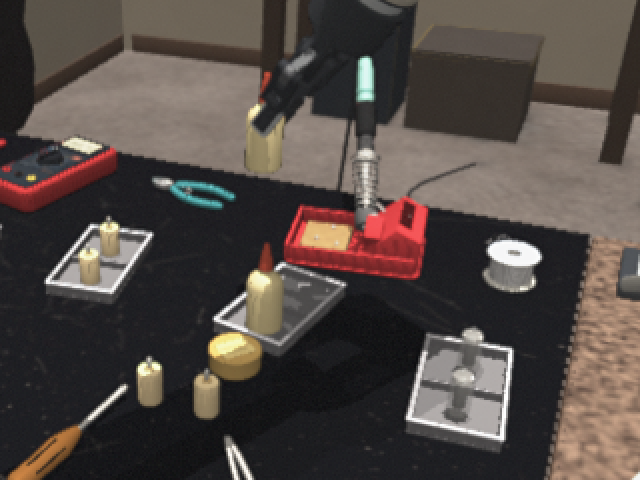

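The wrist view shows the bottle upright in the grip at (320,300), the soldering stand at right from (405,330) on, and the tray beneath. In the scene crop the placed valve and plug stand in their trays. Centring over the empty half, then lowering.

Call:
jog_arm --motion "0 -.07 .02 .01 -.006 0 .006; 0 -.133 .036 .033 -.013 .002 .013; 0 -.133 .037 .034 -.013 .002 .013; 0 -.133 .037 .034 -.013 .002 .013; 0 -.133 .037 .034 -.013 .002 .013"

```text
time: 20.32
tool_pos: [0.6155, -0.0811, 0.1374]
tool_rot: [-0.187, 0.737, 0.607, 0.229]
contact_force: [0.9, 0.7, -0.8]
gripper_width: 0.39
grasp_force: 59.9
```

Run:
```python
from h import *
s=state();print(s['joint_pos'].round(2))
go([.614,-.094,.080],down(-.195,.6))
go([.614,-.094,.0497],down(-.195,.6))
```

```text
[-0.52  0.18  1.7   0.57  1.5  -0.44]
t=20.32 shift [-0.086  0.002  0.118] turn [ 0.    -0.     0.001]
t=20.32 shift [-0.121  0.002  0.168] turn [ 0.    -0.     0.001]
```

Call:
jog_arm --motion "0 -.03 .002 .04 0 0 0; 0 -.06 .002 .08 0 0 0; 0 -.086 .002 .118 0 0 0; 0 -.105 .002 .145 0 0 0; 0 -.112 .002 .155 0 0 0"

```text
time: 20.95
tool_pos: [0.6145, -0.0839, 0.0382]
tool_rot: [-0.189, 0.738, 0.606, 0.228]
contact_force: [0.1, -0.6, 0.1]
gripper_width: 0.39
grasp_force: 59.9
```

Run:
```python
from h import *
s=state();print(s['tool_pos'],s['contact_force'].round(1))
go([.614,-.094,.0497],down(-.195,.6))
```

```text
[ 0.6144671  -0.08388828  0.0381593 ] [ 0.1 -0.6  0.1]
t=20.95 shift [-0.003  0.003  0.008] turn [-0.002 -0.001 -0.001]
```

Call:
jog_arm --motion "0 -.004 .002 .008 0 0 0; 0 -.004 .002 .008 0 0 0; 48 -.004 .002 .008 0 0 0; 53 -.004 .002 .008 0 0 0; 53 -.004 .002 .008 0 0 0"

```text
time: 21.58
tool_pos: [0.6167, -0.0841, 0.0362]
tool_rot: [-0.188, 0.738, 0.606, 0.229]
contact_force: [0.4, 0.3, 0.0]
gripper_width: 0.533
grasp_force: 0.0
```

Call:
jog_arm --motion "53 .02 0 -.03 0 0 0; 53 .06 0 -.085 0 0 0; 53 .11 0 -.16 0 0 0; 53 .17 0 -.24 0 0 0; 53 .2 0 -.29 0 0 0"

```text
time: 22.2
tool_pos: [0.6177, -0.0838, 0.217]
tool_rot: [-0.186, 0.738, 0.607, 0.23]
contact_force: [-0.1, -0.2, -0.1]
gripper_width: 0.529
grasp_force: 0.0
```

Run:
```python
from h import *
print(state()['tool_pos'])
f,P=cloud("top");cv2.imwrite("pics/t7.png",f['color'][140:360,120:520,::-1].repeat(2,0).repeat(2,1))
f,P=cloud("scene");cv2.imwrite("pics/s7.png",f['color'][100:340,240:560,::-1].repeat(2,0).repeat(2,1))
for n in "valve battery plug glue flux pot".split():
    print(n,[[(round(d['p'],2),d['at'].round(3) if hasattr(d['at'],'round') else d['at']) for d in place_of(c,n+"_center")] for c in("scene","top","wrist")[:2]])
q=near(P,.614,-.094,.03,.02,.12);print(len(q),q.min(0),q.max(0))
```

```text
[ 0.61772967 -0.08379589  0.21701438]
valve [[(0.77, [0.5456, -0.2846, 0.0288])], []]
battery [[(0.54, [0.5654, 0.3289, 0.0249])], [(0.73, [0.5673, 0.3294, 0.0239])]]
plug [[(0.81, [0.3869, -0.0265, 0.0209]), (0.79, [0.395, -0.0748, 0.031]), (0.45, [0.6133, 0.1493, 0.0273]), (0.36, [0.5641, 0.3323, 0.0017]), (0.25, [0.5501, -0.2857, -0.0013])], [(0.67, [0.4099, 0.1894, 0.0162]), (0.54, [0.6188, 0.1458, 0.0259]), (0.47, [0.3949, -0.0793, 0.0231]), (0.45, [0.3894, -0.0248, 0.0221])]]
glue [[(0.85, [0.6145, -0.0941, 0.0514]), (0.6, [0.5638, 0.3282, 0.0266])], [(0.88, [0.6163, -0.0922, 0.0473]), (0.37, [0.4069, 0.1868, 0.017])]]
flux [[(0.79, [0.4681, -0.076, 0.0092]), (0.27, [0.55, -0.2827, 0.0044])], [(0.96, [0.4724, -0.0759, 0.0088])]]
pot [[(0.75, [0.5463, -0.2844, 0.002]), (0.41, [0.4132, 0.1855, 0.0128])], [(0.47, [0.4051, 0.191, 0.0156])]]
458 [ 0.58887914 -0.11255802  0.02027406] [ 0.62279851 -0.07488541  0.10057567]
```

View pics/s7.png

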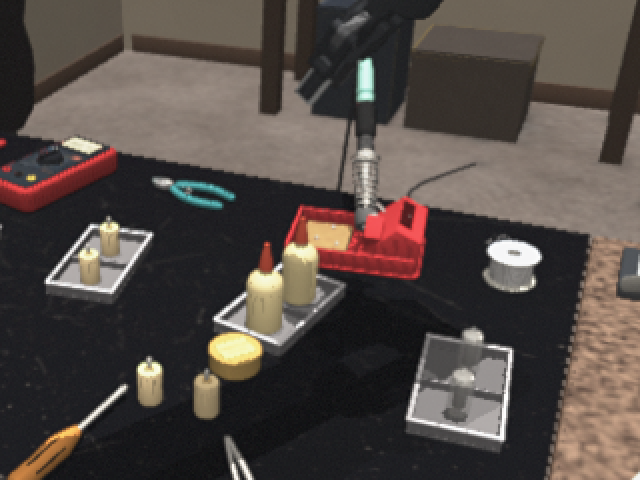

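The scene crop shows the glue bottle standing at (300,270) beside its sample, the plug at (110,237), the valve at (470,350), and the flux tin untouched. The battery was checked at its tray centre. The arm is clear, so I hand in.

```bash
python3 -c "
from plant import *
print(job_done())"
```

```text
the job is handed in; nothing more can be done
None
```

I stood the valve, battery, plug and glue bottle upright in the empty halves of their matching trays, left the flux tin and potentiometer in place, and handed the job in at about 22 s; no verdict was returned.

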